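Hold a brick prism against the sprung stop for clamping

TASK

Lower the small terracotta brick prism into the yellow-walled pocket of the sliding carriage and let it go, then swing the red locking lever fully shut over it. Then, by its tall black handle, slide the carriage until the prism presses on the sprung rubber stop with the pointer in the green zone of the scale (about 10 N), never letting it reach the red, and finish while still holding it steadily there, so that a colleague can tighten the clamp screws. Leave the grey prism, the beaker and the tongs where they are.

Things in the scene. Friction and masses are not known exactly. Their poses are not given: they have to be found in the camera images.
- specimen_center (a point): centre of the loose small terracotta prism, 60 (its x) x 40 (its y) x 55 mm high, 0.25 kg, standing on the counter at the start. There is a grey concrete prism of the same size (not to be used) and a far larger terracotta brick.
- fixture: blue clamping fixture fixed to the counter, 345 x 110 mm; origin under its middle at counter height. Its x axis is the direction in which the carriage slides towards the stop, z is up.
- carriage: carriage that slides along the fixture's +x, axes as the fixture's; it starts 0 to 15 mm from its rear end and can travel 85 mm from that rear end. Origin at counter height under the pocket centre. It drags with about 1.5 N and stays where left. From its rear end, the prism meets the stop after about 42 mm of travel.
- pocket (a point): centre of the pocket floor of the carriage (14 mm above the counter). The pocket is 64 (x) x 44 mm (y), 2 mm clear all round the prism, whose long side goes along x (either way round). Yellow walls stand 22 mm above the floor and above that lead-in plates lean outwards to 32 mm above the floor; each long (y) side has a 32 mm wide gap at its middle for fingers, and the front (+x) end a 28 mm window through which the stop's nose enters.
- lever_knob (a point): middle of the upright black knob (12 mm diameter, 34 mm tall, from 80 to 114 mm above the counter) at the end of the red lever; the lever bar is 8 mm thick, its underside 72 mm above the counter, 3 mm over a seated prism.
- lever_pivot (a point): point on the lever's upright hinge axis at the height of the knob's middle, 50 mm behind (-x) the pocket centre; the knob circles it at 72 mm radius.
- lever (a joint): lever angle, rad: 0 = fully shut against its end stop (lever points along carriage +x, over the prism), growing as it swings open towards carriage +y; starts at 1.45 to 2.05 (open). Light friction (0.04 N m); stays where left.
- handle_top (a point): centre of the top of the carriage's black upright handle plate, 125 mm above the counter; the plate is 14 mm thick along x, 40 mm wide along y, 111 mm tall. The lever hinge is 62 mm ahead (+x) of it and the lever is no higher than 84 mm there.
- stop_face (a point): centre of the stop's black rubber face (22 x 22 mm, 30 mm above the counter) that the prism presses on; it looks along the fixture's -x and gives way along +x.
- stop (a joint): how far the stop is pressed in, m, 0 to 0.040; spring of 400 N/m without preload (8 to 12 N = 0.020 to 0.030 = black pointer over the green zone of the scale; red begins at 0.035). It springs back and pushes the carriage back if not held.
- grey_prism: grey concrete prism, 60 x 40 x 55 mm, loose; origin under its centre. Not to be used.
- beaker: clear polycarbonate beaker, 72 mm diameter, 95 mm tall, loose; origin under its centre
- tongs: steel tongs, 230 mm long along their x, lying flat on the counter at the robot's right; origin under their middle
Mind the look-alikes: they are no part of the job. What is shaped like the part that bears specimen_center but purple is not meant.

How it is judged:
By the outcome, as a careful person would: the job done as asked, in the order asked, and still so for the second after the job is handed in, while the arm keeps its last pose, push and grip.
It also fails if it takes over 70 s, if anything falls off the work surface, if the arm or the gripper's body presses on something with over 40 N, if the wrist force passes 120 N, or if a joint passes its speed limit or range.

ROBOT

A 7-joint arm with a two-finger parallel gripper is mounted at the origin on the work surface. World frame = base frame: x ahead of the robot, y to its left, z up, the work surface at z = 0. Lengths are in m, angles in rad, forces in N, time in s.
With the tool pointing down it reaches from about 0.425 to 0.825 m from the base axis. Payload 3.6 kg.
Tool frame: the origin (TCP) lies between the finger pads; the fingertips stand 14 mm ahead of it and the grasp point (between the pads) lies 5 mm behind it; z points along the fingers, y is the direction in which the jaws open and shut (so a half turn about z gives the same grasp; the last joint's range is limited). The gripper opens to 85 mm and grips with 20 to 120 N. Pads are 22 mm wide; open, the fingers measure 114 mm over their backs; the gripper's body (76 mm by 85 mm) begins 54 mm behind the grasp point. The pads swing forward as they close: fully open they stand 13 mm farther back than shut.
Start: joints at [1.288, 0.615, -0.013, 1.423, 0.008, 1.103, -0.04], TCP at [0.164, -0.629, 0.245] pointing down, gripper open.
Joint ranges: [-3.12, 3.12], [-0.3, 2.06], [-1.34, 1.32], [0.26, 2.42], [-1.36, 4.5], [0.01, 1.98], [-2.84, 2.84]. Speed limits (rad/s): [2.79, 2.79, 3.14, 3.14, 3.14, 3.14, 3.14].

INTERFACE

Orientations are given as [roll, pitch, yaw] about the fixed x, y, z axes, in that order (R = Rz(yaw) Ry(pitch) Rx(roll)).
In Python, from workcell import * gives the robot as it stands. The module is installed in compiled form; this text tells all that it offers. Calls block until the motion is done:
- reach(position, orientation): joint-space move of the TCP to a pose.
- line_to(position, orientation=None, v=0.15): straight line of the TCP; orientation=None keeps the orientation; v is the mean speed in m/s.
- move_j(angles): joint-space move.
- set_gripper(opening): finger opening in m; the grip force is fixed at half the most; returns when the fingers have stopped.
- pause(seconds).
- solve_ik(position, orientation): joint angles nearest the present ones, or None.
- sense(): the state.
- snapshot(name): name is "scene" or "top" or "wrist"; returns a dict with "image" (420x560x3 uint8, blue, green, red), "range_z" (420x560 float32, m along the optical axis (not along the pixel's ray), 0 where there is no reading), "intrinsics" (3x3 intrinsics, pixels), "dist_coeffs" ([k1, k2, p1, p2, k3] as OpenCV has them; the pictures are not rectified), "origin" and "attitude" of the camera in the world; the wrist camera has in their place "hand_eye" (4x4, takes a point from camera to tool coordinates, whose origin is the TCP and whose axes are the flange's). Camera axes: x right, y down, z forward; pixel columns grow to the right and rows downward; lengths in m; the calibration is good to about 2 mm. A picture is of the moment at which its call begins: read the wrist's pose just before it.
A pose or a line that the arm cannot do raises PlanningError and nothing moves.
- job_done(): hands the job in, once; it reports no verdict.
The state is a dict: "t": time; "joints": joint angles; "qvel": joint speeds; "joint_torque": joint torques, N m; "ee_pos": TCP position; "ee_rot": TCP orientation; "contact_force": force on the tool from outside, world axes, zero at the start; "moment": the same for the moment, N m; "opening": finger opening in m.
Only numpy, scipy, OpenCV 4.12 (cv2) and the standard library are available. Lean on these libraries where they do the work, as an engineer would, in place of code of your own. Each camera call takes 0.05 s, during which the arm holds its last target. There are 200 camera calls.

## Working session

There is one attempt and no reset: what is moved stays moved. The work goes in short steps, each a Python script; the robot and the scene stay as the last script left them, time stands still between calls to the robot, and variables do not carry over. Pictures are saved under pics/ and viewed, about 8 in all and at most 12, crops included, and the job is handed in when it is done.

```bash
mkdir -p pics; cat > h.py <<'E'
from workcell import *
import numpy as np, cv2, pickle
from scipy.spatial.transform import Rotation as Rn
def shot(name,save):
    s=sense(); d=snapshot(name); d['ee_pos']=s['ee_pos']; d['ee_rot']=s['ee_rot']
    cv2.imwrite(f'pics/{save}.png',d['image']); pickle.dump(d,open(f'pics/{save}.pkl','wb')); return d
def att(a):
    a=np.array(a,float)
    return a if a.shape==(3,3) else Rn.from_euler('xyz',a).as_matrix()
def campose(d):
    if 'hand_eye' in d:
        T=np.eye(4);T[:3,:3]=att(d['ee_rot']);T[:3,3]=d['ee_pos'];T=T@np.array(d['hand_eye']);return T[:3,:3],T[:3,3]
    return att(d['attitude']),np.array(d['origin'])
def rays(d,uv):
    p=cv2.undistortPoints(np.array(uv,float).reshape(-1,1,2),np.array(d['intrinsics']),np.array(d['dist_coeffs']))[:,0]
    R,o=campose(d); return o,np.c_[p,np.ones(len(p))]@R.T
def onplane(d,uv,z):
    o,r=rays(d,uv); return o+r*((z-o[2])/r[:,2])[:,None]
def cloud(d):
    h,w=d['range_z'].shape; u,v=np.meshgrid(np.arange(w),np.arange(h))
    o,r=rays(d,np.c_[u.ravel(),v.ravel()]); z=d['range_z'].ravel()
    P=o+r*z[:,None]; P[z==0]=np.nan; return P.reshape(h,w,3)
def load(n): return pickle.load(open(f'pics/{n}.pkl','rb'))
E
python3 - <<'E'
from h import *
a=shot('scene','scene0');b=shot('top','top0');s=sense();print({k:np.round(v,3) for k,v in s.items()})
for d in (a,b): print({k:d[k] for k in d if k not in('image','range_z')})
E
```

```text
{'t': np.float64(0.1), 'joints': array([ 1.289,  0.616, -0.013,  1.425,  0.008,  1.103, -0.04 ]), 'qvel': array([ 0.   , -0.002,  0.   , -0.004, -0.   ,  0.   , -0.001]), 'joint_torque': array([ 2.0000e-03, -4.7038e+01,  2.6000e-01, -1.7157e+01,  1.0000e-02,
        6.0000e-03, -0.0000e+00]), 'ee_pos': array([ 0.164, -0.628,  0.244]), 'ee_rot': array([-3.139,  0.   ,  0.256]), 'contact_force': array([ 0.294, -0.064, -0.91 ]), 'moment': array([ 0.012, -0.01 ,  0.049]), 'opening': np.float64(0.085)}
{'intrinsics': array([[398.89763849,   0.        , 279.68971919],
       [  0.        , 398.89763849, 205.4012227 ],
       [  0.        ,   0.        ,   1.        ]]), 'dist_coeffs': array([-0.02269476,  0.        ,  0.        ,  0.        ,  0.        ]), 'origin': array([ 1.20063022, -0.17245892,  0.8373009 ]), 'attitude': array([-2.40163760e+00, -1.54961378e-03,  1.38833929e+00]), 'ee_pos': array([ 0.16429279, -0.62813638,  0.24414469]), 'ee_rot': array([-3.13902069e+00,  4.92563023e-05,  2.55885210e-01])}
{'intrinsics': array([[478.05458292,   0.        , 281.27362013],
       [  0.        , 478.05458292, 198.82414571],
       [  0.        ,   0.        ,   1.        ]]), 'dist_coeffs': array([-0.06974121,  0.        ,  0.        ,  0.        ,  0.        ]), 'origin': array([ 0.3607232 , -0.04224087,  1.43790937]), 'attitude': array([-3.01913753e+00,  2.44293079e-03, -1.56823347e+00]), 'ee_pos': array([ 0.16430114, -0.62814682,  0.24416005]), 'ee_rot': array([-3.13906445e+00,  2.72909714e-05,  2.55876813e-01])}
```

View pics/scene0.png

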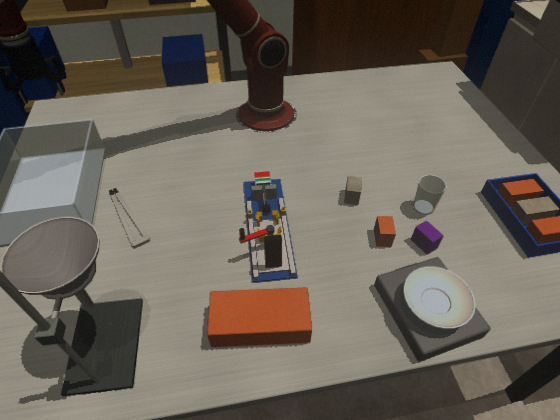

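View pics/top0.png

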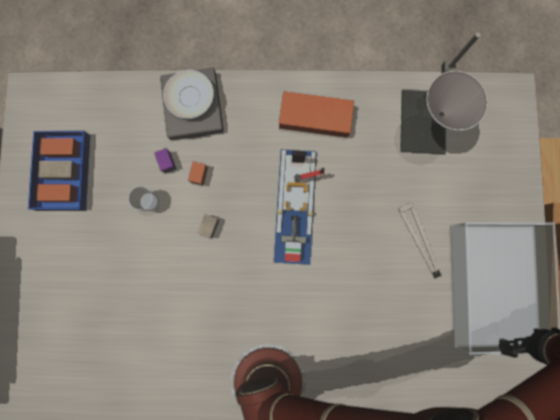

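The scene: the small loose terracotta prism is at top (198,173) / scene (384,232). Look-alikes:
- Purple prism: top (165,160).
- Grey prism: top (209,226).
- Bricks in the blue tray: top (57,147) and (54,192).
- Large brick: top (316,114).

Only the one at (198,173) is loose, small and terracotta. The fixture is at top (296,207), with its stop towards the robot (293,250), the black handle at (298,157) and the lever knob at (322,172).

I'll take coarse positions from this and then wrist views.

```bash
python3 - <<'E'
from h import *
d=load('top0'); im=d['image']; hsv=cv2.cvtColor(im,cv2.COLOR_BGR2HSV)
def rect(m,z,name,roi):
    x0,y0,x1,y1=roi; mm=np.zeros_like(m); mm[y0:y1,x0:x1]=m[y0:y1,x0:x1]
    c=max(cv2.findContours(mm,cv2.RETR_EXTERNAL,cv2.CHAIN_APPROX_NONE)[0],key=cv2.contourArea)
    p=onplane(d,c[:,0],z)[:,:2].astype(np.float32); r=cv2.minAreaRect(p*1000); print(name,r)
red=cv2.inRange(hsv,(0,120,60),(15,255,255))
rect(red,.055,'prism',(180,155,215,190))
blue=cv2.inRange(hsv,(100,120,40),(125,255,255))
fix=cv2.morphologyEx(cv2.bitwise_or(blue,cv2.inRange(hsv,(0,0,190),(180,60,255))),cv2.MORPH_CLOSE,np.ones((9,9)))
rect(fix,.014,'fixture',(265,140,330,275))
for n,uv,z in (('handle',(298,157),.125),('knob',(322,171),.114),('stop',(293,250),.03)): print(n,onplane(d,[uv],z))
P=cloud(d); print(P[157,298],P[173,198],P[300,300])
# move over fixture with tool y along world y
s=sense()
for x in (.50,.58):
  for yaw in (0,np.pi/2,np.pi,-np.pi/2):
    q=solve_ik([x,-.08,.33],[np.pi,0,yaw]); print(x,yaw,None if q is None else np.round(q,2))
E
```

```text
prism ((608.0215454101562, 210.6468505859375), (36.85443115234375, 56.97464370727539), 77.40550231933594)
fixture ((464.0703125, -76.89080810546875), (64.75599670410156, 64.40827178955078), 87.11505889892578)
handle [[ 0.64033843 -0.08512957  0.125     ]]
knob [[ 0.60273779 -0.15290618  0.114     ]]
stop [[ 0.38293779 -0.07311457  0.03      ]]
[ 0.64693671 -0.08614164  0.09401832] [0.60669818 0.20657012 0.05619821] [ 0.23604355 -0.09442286  0.00293647]
0.5 0 [ 0.29  0.32 -0.24  1.69  0.08  1.14 -1.55]
0.5 1.5707963267948966 [ 0.5   0.35 -0.54  1.68  0.19  1.16 -0.09]
0.5 3.141592653589793 [ 0.73  0.43 -0.91  1.68  0.36  1.21  1.31]
0.5 -1.5707963267948966 [-0.61  0.5   1.14  1.72 -0.48  1.24 -2.49]
0.58 0 [ 0.23  0.45 -0.2   1.48  0.09  1.22 -1.56]
0.58 1.5707963267948966 [ 0.43  0.49 -0.54  1.47  0.26  1.25 -0.14]
0.58 3.141592653589793 [ 0.59  0.55 -0.84  1.47  0.42  1.3   1.29]
0.58 -1.5707963267948966 [-0.51  0.65  1.14  1.5  -0.6   1.37 -2.47]
```

```bash
cat >> h.py <<'E'
def look(target,yaw,h,save,he):
    """TCP height h, tool down, optical axis through target"""
    R=Rn.from_euler('xyz',[np.pi,0,yaw]).as_matrix(); c=R@he[:3,3]; a=R@he[:3,2]
    z=h+c[2]-target[2]; p=np.array(target)-a*(z/a[2])*-1*-1 if False else np.array(target)+a*(z/-a[2])*-1
    reach([p[0]-c[0],p[1]-c[1],h],[np.pi,0,yaw]); pause(.3); return shot('wrist',save)
E
python3 - <<'E'
from h import *
d=snapshot('wrist'); he=np.array(d['hand_eye']); print(he.round(3), d['intrinsics'][0], d['dist_coeffs'])
np.save('he.npy',he)
look([.608,.210,.055],-.2,.25,'w_prism',he); print(sense()['t'],sense()['ee_pos'])
look([.53,-.08,.06],-.05,.33,'w_fix',he); print(sense()['t'],sense()['ee_pos'])
a=cv2.imread('pics/w_prism.png');b=cv2.imread('pics/w_fix.png')
cv2.imwrite('pics/both.png',cv2.resize(np.hstack([a[:,80:480],b[:,80:480]]),(800,420)))
E
```

```text
[[ 0.    -0.952 -0.306  0.079]
 [ 1.     0.     0.001  0.   ]
 [-0.001 -0.306  0.952 -0.128]
 [ 0.     0.     0.     1.   ]] [320.61058714   0.         281.55058674] [-0.01099675  0.          0.          0.          0.        ]
3.8417 [0.63286007 0.20525105 0.25000961]
5.35 [ 0.57943695 -0.0811925   0.32973226]
```

View pics/both.png

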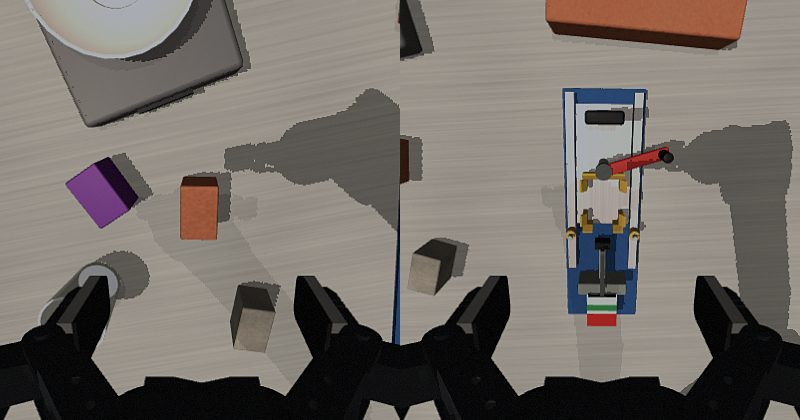

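Left half: prism top face at wrist pixel (279,210), clearly terracotta, next to the purple, grey and beaker. Right half (add −320 for u): handle at (284,117), hinge at (284,171), knob at (347,157), pocket at about (283,203), nose at (282,243).

Next I'll measure these and make a confirming crop.

```bash
python3 - <<'E'
from h import *
d=load('w_prism'); hsv=cv2.cvtColor(d['image'],cv2.COLOR_BGR2HSV)
g=d['image'][205,279],d['image'][181,279]; print('top/side bgr',g)
def mask(hsv,lo,hi,roi):
    m=cv2.inRange(hsv,lo,hi); o=np.zeros_like(m); x0,y0,x1,y1=roi; o[y0:y1,x0:x1]=m[y0:y1,x0:x1]; return o
def big(m): return max(cv2.findContours(m,cv2.RETR_EXTERNAL,cv2.CHAIN_APPROX_NONE)[0],key=cv2.contourArea)
vt=int(hsv[205,279,2]*.75)
c=big(mask(hsv,(0,100,vt),(20,255,255),(250,165,310,250))); cv2.drawContours(d['image'],[c],-1,(0,255,0),1)
print('prism',cv2.minAreaRect(onplane(d,c[:,0],.055)[:,:2].astype(np.float32)*1000), 'depth z',cloud(d)[205,279])
f=load('w_fix'); h2=cv2.cvtColor(f['image'],cv2.COLOR_BGR2HSV); fi=f['image'].copy(); P=cloud(f)
m=mask(h2,(12,120,90),(32,255,255),(258,165,310,236)); m[225:,:262]=0
ys,xs=np.nonzero(m); m[:, :260]=0
yc=np.c_[xs,ys]; r=cv2.minAreaRect(onplane(f,yc,.046)[:,:2].astype(np.float32)*1000); print('yellow',r)
c=big(mask(h2,(0,0,0),(180,255,55),(262,105,306,130))); cv2.drawContours(fi,[c],-1,(0,255,0),1)
print('handle',cv2.minAreaRect(onplane(f,c[:,0],.125)[:,:2].astype(np.float32)*1000),P[117,284])
b=mask(h2,(100,120,40),(125,255,255),(230,70,340,330)); b=cv2.morphologyEx(b,cv2.MORPH_CLOSE,np.ones((3,3)))
pts=np.argwhere(b)[:,::-1]; hull=cv2.convexHull(pts); print('base',cv2.minAreaRect(onplane(f,hull[:,0],.008)[:,:2].astype(np.float32)*1000))
print('knob top',onplane(f,[(347,157)],.114),P[157,347]); print('pivot',onplane(f,[(284,171)],.09),P[171,284])
print('nose',onplane(f,[(282,243)],.041),P[243,282],'base pix',P[250,265])
fi[m>0]=(255,0,255)
A=cv2.resize(d['image'][140:270,200:330],(400,400),interpolation=cv2.INTER_NEAREST);B=cv2.resize(fi[80:330,215:365],(360,600))
C=np.zeros((600,760,3),np.uint8);C[:400,:400]=A;C[:,400:]=B;cv2.imwrite('pics/crop1.png',C)
E
```

```text
top/side bgr (array([ 59,  86, 155], dtype=uint8), array([17, 25, 49], dtype=uint8))
prism ((612.0396728515625, 212.6224365234375), (38.649417877197266, 58.27131271362305), 77.47721862792969) depth z [0.62076984 0.21011594 0.05494235]
yellow ((541.9607543945312, -83.53466796875), (67.02630615234375, 84.4016342163086), 87.25589752197266)
handle ((654.4849853515625, -87.65103912353516), (38.85605239868164, 12.928586959838867), 85.63687133789062) [ 0.65428395 -0.08712954  0.12392354]
base ((518.0498046875, -79.42350769042969), (109.1351318359375, 342.2835998535156), 86.58954620361328)
knob top [[ 0.6103143  -0.15231663  0.114     ]] [ 0.61024267 -0.15241787  0.11348452]
pivot [[ 0.5943803  -0.08465344  0.09      ]] [ 0.59311039 -0.08465065  0.08266878]
nose [[ 0.48456689 -0.07720854  0.041     ]] [ 0.48371015 -0.07717109  0.03894216] base pix [ 0.46006439 -0.05006727  0.00689233]
```

View pics/crop1.png

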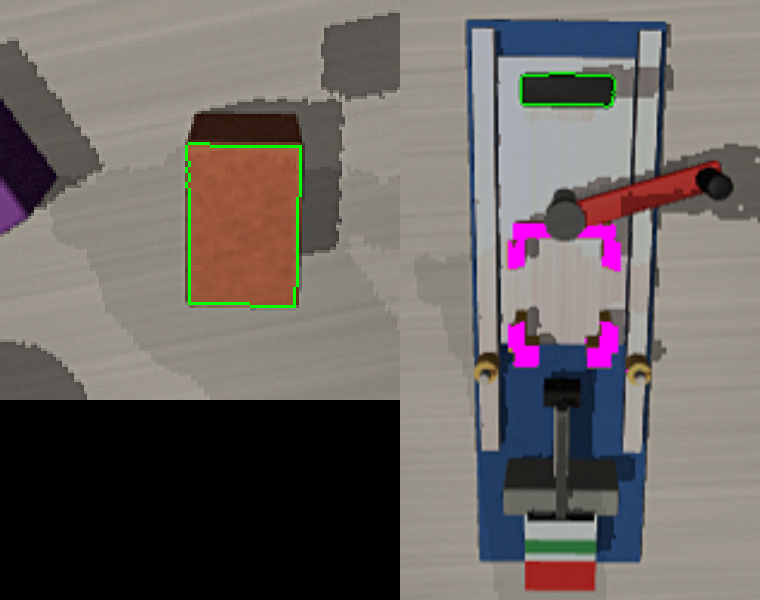

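The crop confirms the prism (terracotta, about 58 x 39 mm) and the fixture line. Base axis, handle and hinge agree to about 1 mm, which puts the pocket at (542.7, −81.0) with the fixture's x axis at 176.6°. Now the grasp.

```bash
cat >> h.py <<'E'
FY=np.radians(176.59); U=np.array([np.cos(FY),np.sin(FY)]); N=np.array([-U[1],U[0]])
HND=np.array([.6545,-.08765]); POCK=HND+.112*U; PIV=HND+.062*U; TY=FY-np.pi
def st(): 
    s=sense(); print('t %.1f'%s['t'],'p',np.round(s['ee_pos'],4),'F',np.round(s['contact_force'],1),'op %.4f'%s['opening']); return s
E
python3 - <<'E'
from h import *
y=np.radians(167.48)-np.pi; o=[np.pi,0,y]
set_gripper(.062); reach([.612,.2126,.15],o); line_to([.612,.2126,.032],v=.1); st()
set_gripper(.03); st(); line_to([.612,.2126,.16],v=.15); st()
reach([*POCK,.17],[np.pi,0,TY]); pause(.2); st(); shot('wrist','w_held'); shot('scene','s_held')
a=cv2.imread('pics/w_held.png');b=cv2.imread('pics/s_held.png')
cv2.imwrite('pics/held.png',np.hstack([a[60:420,80:480],cv2.resize(b[130:310,180:380],(400,360))]))
E
```

```text
t 8.4 p [0.6126 0.2129 0.0328] F [0.7 0.4 1.1] op 0.0618
t 8.7 p [0.6126 0.2128 0.0329] F [ 0.3 -0.6  3. ] op 0.0396
t 9.7 p [0.611  0.2121 0.1586] F [ 0.  -0.4 -3. ] op 0.0393
t 11.0 p [ 0.5433 -0.0792  0.17  ] F [ 0.7 -0.  -2.8] op 0.0393
```

View pics/held.png

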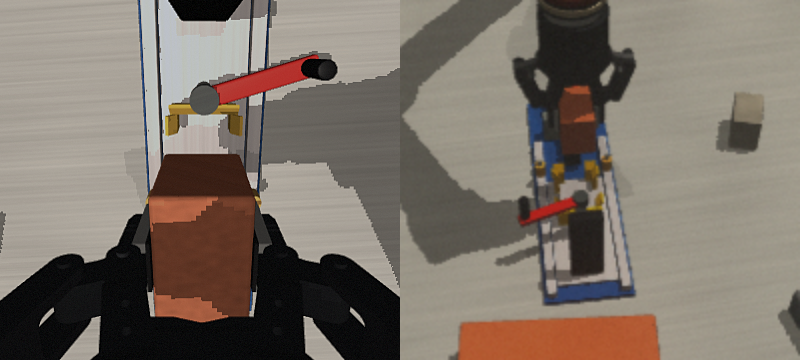

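The prism is held squarely, and the pocket's rear walls are visible at wrist (283,168). I'll check the held offset, then lower while watching the force.

```bash
python3 - <<'E'
from h import *
d=load('w_held'); top=d['ee_pos'][2]-.0328+.055
e=onplane(d,[(283,256)],top)[0]; R=att(d['ee_rot']); print('front edge in tool xy (expect 30,0)',((e-np.array(d['ee_pos']))@R*1000).round(1))
pv=onplane(d,[(284,157)],.086)[0]; print('pivot again',pv,PIV)
line_to([*POCK,.095],v=.1); pause(.3); s=st(); err=POCK-s['ee_pos'][:2]; print(err*1000)
E
```

```text
front edge in tool xy (expect 30,0) [ 29.5   0.7 -22.2]
pivot again [ 0.59444736 -0.08380582  0.086     ] [ 0.59260977 -0.0839622 ]
t 12.3 p [ 0.543  -0.0811  0.0955] F [-0.2 -0.2 -3.2] op 0.0393
[-0.25662197  0.06461364]
```

```bash
python3 - <<'E'
from h import *
p=POCK+[.0006,0]
for z in (.075,.065,.058,.052,.048,.0465):
    line_to([*p,z],v=.06); s=st()
    if abs(s['contact_force'][2]+3)>12: print('contact'); break
E
```

```text
t 12.8 p [ 0.543  -0.0809  0.0743] F [ 0.8 -0.9 -3. ] op 0.0392
t 13.1 p [ 0.5429 -0.081   0.0645] F [ 0.3 -0.3 -2.6] op 0.0391
t 13.4 p [ 0.543  -0.081   0.0576] F [-0.7 -0.6 -3.1] op 0.0389
t 13.7 p [ 0.5429 -0.081   0.0516] F [-0.4 -0.  -2.9] op 0.0390
t 13.9 p [ 0.5431 -0.081   0.0478] F [-0.9  0.5 -2.4] op 0.0394
t 14.2 p [ 0.5437 -0.081   0.0468] F [ 0.5 -0.5 -0.3] op 0.0389
```

Seated: z force has dropped to about 0 and the height matches the floor. Release, retreat and look.

```bash
python3 - <<'E'
from h import *
set_gripper(.058); st(); line_to([*(POCK+[.0006,0]),.19],v=.15); st()
he=np.load('he.npy'); d=look([.56,-.10,.07],TY,.24,'w_seat',he); st()
cv2.imwrite('pics/seat.png',cv2.resize(d['image'][40:340,130:430],(600,600)))
for a in np.linspace(1.88,-.1,6):
    k=PIV+.072*(np.cos(a)*U+np.sin(a)*N); q=solve_ik([*k,.102],[np.pi,0,FY+a-np.pi]); print(round(a,2),k.round(4),None if q is None else np.round(q,2))
q=solve_ik([*HND,.11],[np.pi,0,TY+np.pi/2]);print(q)
E
```

```text
t 14.5 p [ 0.5435 -0.081   0.0467] F [ 0.6 -0.1  0.6] op 0.0581
t 15.6 p [ 0.5426 -0.081   0.1891] F [-0.9 -1.   0.1] op 0.0577
t 16.3 p [ 0.5764 -0.1002  0.2392] F [-0.7 -1.3 -0.3] op 0.0581
1.88 [ 0.6104 -0.1537] [ 0.66  0.88 -0.81  1.62  0.74  0.98 -0.16]
1.48 [ 0.5821 -0.1552] [ 0.63  0.81 -0.71  1.7   0.65  0.88 -0.5 ]
1.09 [ 0.5554 -0.1456] [ 0.58  0.74 -0.59  1.79  0.57  0.79 -0.84]
0.69 [ 0.5345 -0.1265] [ 0.5   0.69 -0.49  1.86  0.48  0.71 -1.2 ]
0.3 [ 0.5226 -0.1008] [ 0.41  0.66 -0.4   1.91  0.41  0.66 -1.58]
-0.1 [ 0.5215 -0.0725] [ 0.31  0.64 -0.32  1.93  0.33  0.63 -1.95]
[ 0.489759    0.87970926 -0.73703838  1.51792782  0.66047569  1.00500107
 -0.48886119]
```

View pics/seat.png

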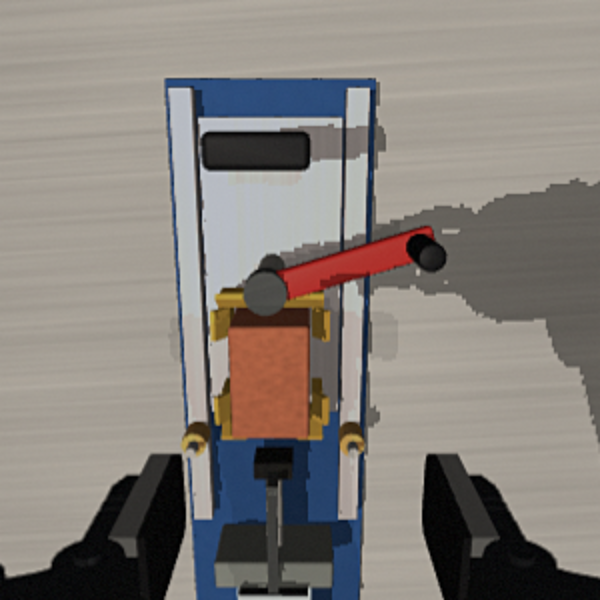

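The prism sits level in the pocket (crop (268,380)) with its walls around it. The lever is still open, with the knob at crop (430,254) → wrist (345,167). Now swing the lever.

```bash
python3 - <<'E'
from h import *
d=load('w_seat'); k=onplane(d,[(345,166)],.114)[0][:2]; r=k-PIV; a0=np.arctan2(r@N,r@U); print('knob',k,'a',a0,'r',np.hypot(*r))
def pose(a): return [*(PIV+.072*(np.cos(a)*U+np.sin(a)*N)),.103],[np.pi,0,FY+a-np.pi]
set_gripper(.026); p,o=pose(a0); reach([p[0],p[1],.17],o); line_to(p,v=.08); s=st(); f0=np.array(s['contact_force'])
for a in np.r_[np.linspace(a0,0.05,13)[1:],.0,-.04,-.08,-.11,-.14,-.17]:
    p,o=pose(a); line_to(p,o,v=.06); s=sense(); f=np.array(s['contact_force'])-f0; t=-np.sin(a)*U+np.cos(a)*N
    print('%.2f t%.1f Ft %.1f Fr %.1f Fz %.1f'%(a,s['t'],f[:2]@t,f[:2]@(np.cos(a)*U+np.sin(a)*N),f[2]))
    if f[:2]@t>(6 if a<.1 else 12): break
E
```

```text
knob [ 0.61183528 -0.15264782] a 1.9032334236058461 r 0.07132555126870305
t 19.2 p [ 0.6125 -0.1532  0.1036] F [-0.2  0.3 -0.8] op 0.0258
1.75 t19.5 Ft -0.1 Fr 0.5 Fz 1.4
1.59 t19.8 Ft -0.4 Fr -0.0 Fz 1.6
1.44 t20.2 Ft -0.2 Fr -0.2 Fz 0.4
1.29 t20.5 Ft 0.8 Fr 0.3 Fz 0.6
1.13 t20.8 Ft 1.0 Fr -0.4 Fz 0.5
0.98 t21.2 Ft 1.4 Fr 0.8 Fz -0.5
0.82 t21.5 Ft 1.2 Fr 1.2 Fz 0.3
0.67 t21.8 Ft -0.1 Fr 0.3 Fz 0.9
0.51 t22.2 Ft 0.5 Fr 0.3 Fz 1.2
0.36 t22.5 Ft 1.5 Fr 0.2 Fz -0.5
0.20 t22.8 Ft 0.0 Fr -1.1 Fz 1.0
0.05 t23.2 Ft 0.4 Fr 0.2 Fz 1.3
0.00 t23.4 Ft 0.1 Fr -0.8 Fz 0.8
-0.04 t23.7 Ft 0.3 Fr -0.6 Fz 0.6
-0.08 t23.9 Ft 0.1 Fr -0.7 Fz 0.9
-0.11 t24.2 Ft 0.8 Fr -0.8 Fz 0.6
-0.14 t24.4 Ft 5.1 Fr -0.9 Fz 1.5
-0.17 t24.7 Ft 9.1 Fr -2.2 Fz -0.1
```

It reached the end stop (9 N tangential). Back off, lift and check.

```bash
python3 - <<'E'
from h import *
a=-.03; p=PIV+.072*(np.cos(a)*U+np.sin(a)*N); line_to([*p,.103],[np.pi,0,FY+a-np.pi],v=.06); line_to([*p,.19],v=.15)
he=np.load('he.npy'); d=look([.56,-.085,.09],TY,.25,'w_shut',he); st()
h2=cv2.cvtColor(d['image'],cv2.COLOR_BGR2HSV)
cv2.imwrite('pics/shut.png',cv2.resize(d['image'][40:340,130:430],(600,600)))
m=cv2.inRange(d['image'],(0,0,0),(55,55,55)); m[:60]=0;m[140:]=0;m[:,:220]=0;m[:,330:]=0
c=max(cv2.findContours(m,cv2.RETR_EXTERNAL,cv2.CHAIN_APPROX_NONE)[0],key=cv2.contourArea)
print('handle',cv2.boundingRect(c),cv2.minAreaRect(onplane(d,c[:,0],.125)[:,:2].astype(np.float32)*1000),HND)
E
```

```text
t 26.5 p [ 0.5732 -0.0854  0.2492] F [ 0.6  0.3 -0.1] op 0.0261
handle (252, 100, 52, 19) ((654.207763671875, -87.34939575195312), (38.24758529663086, 12.77003002166748), 86.61865997314453) [ 0.6545  -0.08765]
```

View pics/shut.png

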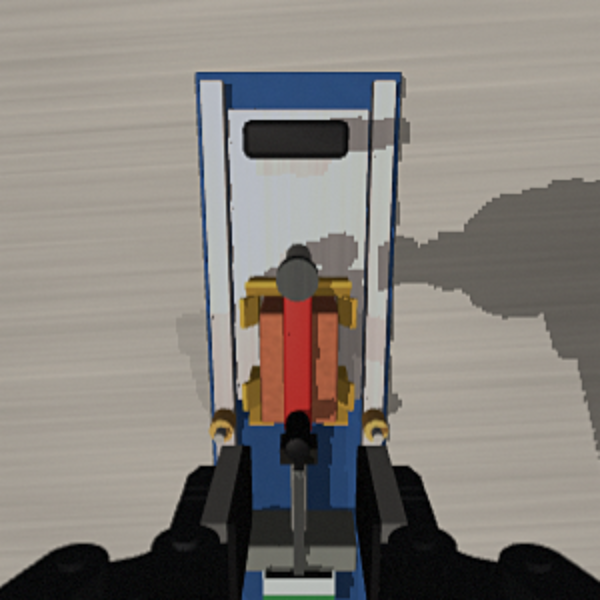

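The lever is shut along the fixture axis over the prism (red bar at crop (298,350), knob at (298,440)). The handle has not moved. Grip it across its thickness, then slide and watch the force.

```bash
python3 - <<'E'
from h import *
o=[np.pi,0,TY+np.pi/2]; set_gripper(.05); reach([*HND,.19],o); line_to([*HND,.103],v=.1); pause(.2); s=st(); f0=np.array(s['contact_force'])
set_gripper(.0); pause(.3); s=st(); p0=np.array(s['ee_pos'])[:2]; print('shift',((p0-HND)@U*1000).round(2))
import json; json.dump([list(HND),list(f0)],open('ref.json','w'))
x=0; log=[]
for x in [8,14,18]+list(range(20,62,2)):
    line_to([*(HND+U*x/1000),.103],v=.04); pause(.15)
    F=[];X=[]
    for _ in range(5): s=sense();F.append(s['contact_force']);X.append(s['ee_pos']);pause(.01)
    f=-(np.mean(F,0)-f0)[:2]@U; xe=(np.mean(X,0)[:2]-HND)@U*1000; print('cmd %d x %.1f F %.1f Fz %.1f t %.1f'%(x,xe,f,(np.mean(F,0)-f0)[2],s['t']))
    if f>5.5: break
E
```

```text
t 29.3 p [ 0.6549 -0.0876  0.1038] F [-0.1  0.4  0.4] op 0.0498
t 30.0 p [ 0.6545 -0.0877  0.1033] F [-1.2 -0.2  2.5] op 0.0136
shift -0.02
cmd 8 x 8.2 F -1.4 Fz 4.3 t 30.5
cmd 14 x 14.4 F -1.2 Fz 4.7 t 31.0
cmd 18 x 18.3 F -0.6 Fz 5.2 t 31.4
cmd 20 x 19.9 F 0.6 Fz 4.9 t 31.9
cmd 22 x 22.0 F 0.5 Fz 4.7 t 32.3
cmd 24 x 24.1 F 0.7 Fz 4.8 t 32.8
cmd 26 x 26.3 F 0.5 Fz 5.4 t 33.2
cmd 28 x 28.4 F 0.5 Fz 5.3 t 33.6
cmd 30 x 30.3 F 0.9 Fz 5.4 t 34.1
cmd 32 x 32.1 F 1.6 Fz 4.8 t 34.5
cmd 34 x 34.1 F 1.8 Fz 4.7 t 35.0
cmd 36 x 36.0 F 2.5 Fz 5.0 t 35.4
cmd 38 x 37.8 F 3.2 Fz 5.2 t 35.9
cmd 40 x 39.6 F 3.8 Fz 4.6 t 36.3
cmd 42 x 41.4 F 5.3 Fz 4.4 t 36.7
cmd 44 x 43.3 F 5.2 Fz 4.4 t 37.2
cmd 46 x 45.1 F 6.2 Fz 3.8 t 37.6
```

Contact shows at x ≈ 31 mm, and the slope is about 0.4 N/mm. Go to x ≈ 55 and look at the pointer.

```bash
python3 - <<'E'
from h import *
import json; H,f0=map(np.array,json.load(open('ref.json')))
for x in (48,50,52,54,56):
    line_to([*(H+U*x/1000),.103],v=.03); pause(.15); F=[];X=[]
    for _ in range(8): s=sense();F.append(s['contact_force']);X.append(s['ee_pos']);pause(.01)
    f=-(np.mean(F,0)-f0)[:2]@U; xe=(np.mean(X,0)[:2]-H)@U*1000; print('cmd %d x %.1f F %.1f t %.1f'%(x,xe,f,s['t']))
    if f>11.5: break
d=shot('scene','s_push'); e=shot('top','t_push')
cv2.imwrite('pics/push.png',np.hstack([cv2.resize(d['image'][160:250,225:300],(500,600),interpolation=cv2.INTER_CUBIC),cv2.resize(e['image'][215:275,275:305],(300,600),interpolation=cv2.INTER_CUBIC)]))
E
```

```text
cmd 48 x 46.8 F 7.0 t 38.1
cmd 50 x 48.6 F 7.5 t 38.6
cmd 52 x 50.3 F 8.0 t 39.0
cmd 54 x 52.0 F 8.8 t 39.5
cmd 56 x 53.7 F 9.3 t 40.0
```

View pics/push.png

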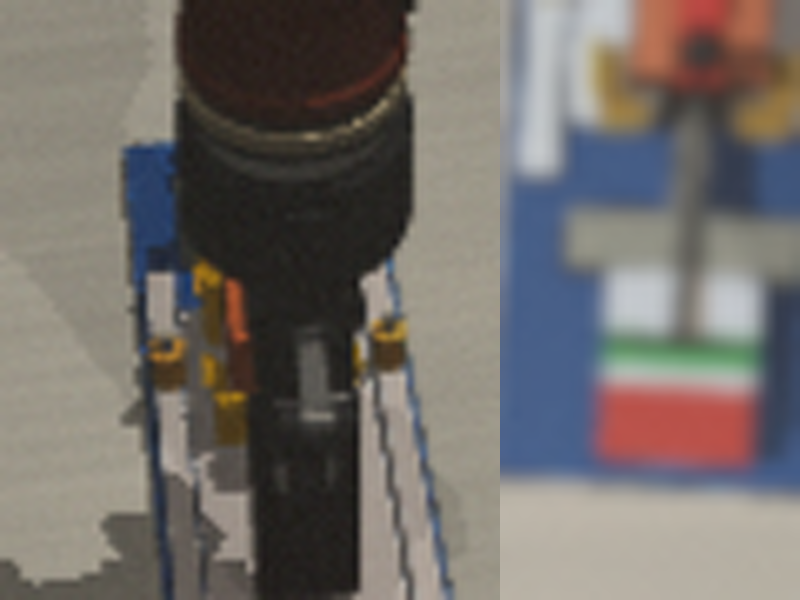

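The top view (right) shows the pointer tip at crop y≈345. Green spans about 338–370 and red starts at 385, so the stop is pressed in about 22 mm. The force (8.7 N net) and travel (22.7 mm) agree. I'll add about 2.7 mm to centre it, then check that it holds steady.

```bash
python3 - <<'E'
from h import *
import json; H,f0=map(np.array,json.load(open('ref.json')))
line_to([*(H+U*.0592),.103],v=.02)
for k in range(4):
    pause(.5); F=[];X=[]
    for _ in range(8): s=sense();F.append(s['contact_force']);X.append(s['ee_pos']);pause(.01)
    print('x %.1f F %.1f t %.1f op %.4f'%((np.mean(X,0)[:2]-H)@U*1000,-(np.mean(F,0)-f0)[:2]@U,s['t'],s['opening']))
d=shot('top','t_fin')['image']
a=cv2.resize(d[215:275,275:305],(300,600),interpolation=cv2.INTER_CUBIC); b=cv2.resize(d[140:280,255:345],(380,600))
cv2.imwrite('pics/fin.png',np.hstack([a,b])); print(d[240:262,294].tolist())
E
```

```text
x 56.6 F 10.2 t 40.9 op 0.0128
x 56.6 F 10.0 t 41.5 op 0.0132
x 56.6 F 10.1 t 42.1 op 0.0138
x 56.6 F 10.3 t 42.6 op 0.0130
[[93, 99, 100], [97, 104, 106], [108, 115, 118], [120, 127, 131], [125, 131, 136], [125, 132, 137], [128, 135, 140], [123, 132, 136], [107, 122, 116], [88, 106, 92], [90, 113, 89], [131, 153, 126], [163, 173, 167], [150, 154, 185], [111, 114, 187], [81, 87, 185], [73, 81, 185], [73, 81, 185], [74, 82, 186], [75, 83, 185], [86, 86, 174], [109, 93, 140]]
```

View pics/fin.png

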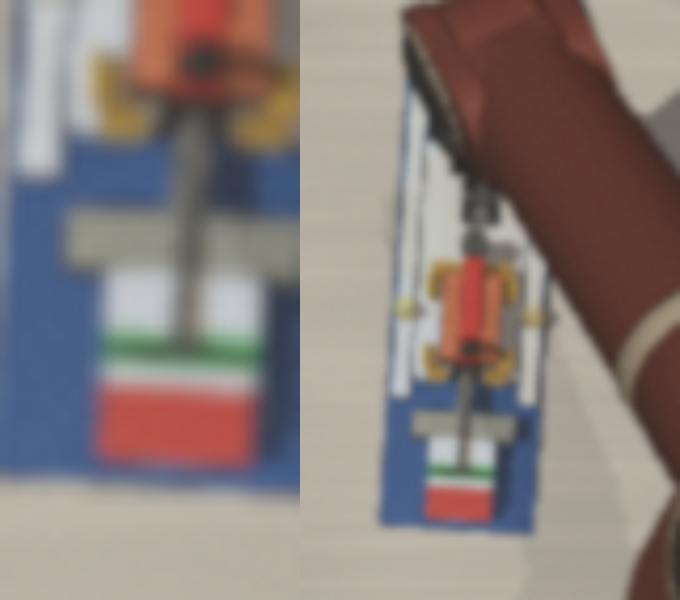

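The pointer tip is now in the middle of the green (crop (188,352)), well short of the red at 385. The lever is still shut over the prism and the readings are steady, so I'm handing it in.

```bash
python3 -c "
from h import *
job_done(); st()"
```

```text
the job is handed in; nothing more can be done
the job is handed in; nothing more can be done
```

The job is handed in, with the arm still holding the carriage so the prism presses on the stop in the green zone.

- **Steps done:** I lowered the small terracotta prism into the pocket and let it go. I then swung the lever shut, ending with about 9 N against its end stop. Last, I gripped the black handle across its thickness and slid the carriage forward until the prism pressed the stop in.
- **Last checks:** Over 2 s the carriage stayed at 56.6 mm of travel, about 25.5 mm past first contact, which is roughly 10 N of spring. The wrist read 10.0–10.3 N, or about 9.5 N after taking off the small drag seen before contact. The final top picture shows the pointer mid-green, short of the red, with the lever still shut over the prism.
- **Disagreements:** The three measures of how far the stop was pressed agreed only to within 1–2 mm, all inside the green. The scene camera's view of the scale was blocked by the arm, so the pointer was read from the top camera alone, at about 3 mm per pixel.
- **Time and other items:** The last timed reading was 42.6 s of the 70 s allowed. The arm was not sent near the beaker or tongs and passed well clear of the grey prism, but I did not measure their positions again at the end.

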